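# Line up the quarter-turn and hold the dust-box cover shut

## Robot

A 6-joint arm with a two-finger parallel gripper is mounted at the origin on the work surface. World frame = base frame: x ahead of the robot, y to its left, z up, the work surface at z = 0. Lengths are in m, angles in rad, forces in N, time in s.
With the tool pointing down it reaches from about 0.325 to 1 m from the base axis. Payload 5.1 kg.
Tool frame: the origin (TCP) lies between the finger pads; the fingertips stand 22 mm ahead of it and the grasp point (between the pads) lies 3 mm ahead of it; x points along the fingers, z is the direction in which the jaws open and shut, and the axes are right-handed (so a half turn about x gives the same grasp; the last joint's range is limited). The gripper opens to 85 mm and grips with 20 to 120 N. Pads are 22 mm wide; open, the fingers measure 114 mm over their backs; the gripper's body (76 mm by 85 mm) begins 54 mm behind the grasp point. The pads swing forward as they close: fully open they stand 13 mm farther back than shut.
Start: joints at [-1.345, 0.124, 1.65, -0, 1.367, -0.083], TCP at [0.198, -0.619, 0.253] pointing down, gripper open.
Joint ranges: [-2.61, 2.61], [-1.02, 2.33], [0.03, 2.71], [-1.35, 4.49], [0.32, 2.68], [-2.91, 2.91]. Speed limits (rad/s): [2.57, 2.57, 3.14, 3.14, 3.14, 3.14].

## Interface

Orientations are given as a unit quaternion [x, y, z, w].
In Python, from cell import r gives the robot as it stands.
- The arm moves only by the tool apply_moves, never from a script. Its argument "motion" is text: rows parted by semicolons, each of 5 numbers parted by spaces: the shift along the tool's x, y, z in m, then the turn about the tool's x in rad, then the closure, from 0 (fully open) to 1 (shut). A call has 1 to 12 rows; each row is the pose to reach, as a shift and turn from the pose commanded when the call began, along the tool's axes at that moment; what a row does not reach only later rows make up. A row lasts 1/12 s, in which the tool goes at most 41.7 mm and 7.16 degrees, less where a joint would pass 70% of its speed; a pose out of reach is approached as far as the arm can. A call with a gripper value outside its range is refused whole. The fingers move at their own pace and stop on an object; "newtons" is the grip in N (left out, the last holds). Time passes only in rows, so rows that repeat a pose let the fingers close. It gives the time, the measured TCP pose, the force and the opening at its end, in the units of the state.
- r.read_state(): the state, without advancing time (a new reading comes with each control period).
- r.capture(name): name is "scene" or "top" or "wrist"; returns a dict with "pixels" (400x640x3 uint8, blue, green, red), "fx", "fy", "cx", "cy" (pixels), "rvec" (rotation vector, rad) and "tvec" (3), from world to camera coordinates, as OpenCV has them. Camera axes: x right, y down, z forward; pixel columns grow to the right and rows downward; lengths in m; the calibration is good to about 2 mm. A picture is of the moment at which its call begins. There is no depth.
- r.sign_off(): hands the job in, once; it reports no verdict.
The state is a dict: "clock": time; "qpos": joint angles; "joint_velocities": joint speeds; "tau": joint torques, N m; "position": TCP position; "tool_rot": TCP orientation; "wrist_force": force on the tool from outside, world axes, zero at the start; "moment": the same for the moment, N m; "width": opening from 0.0 (shut) to 1.0 (fully open).
Only numpy, scipy, OpenCV 4.12 (cv2) and the standard library are available. Lean on these libraries where they do the work, as an engineer would, in place of code of your own. Each camera call takes 0.05 s, during which the arm holds its last target.

## Task

The cover of the dust-extraction box stands a little open on its sprung hinge. While it is still up, turn its wing fastener clockwise (seen from above) until the wing lines up with the two dark marker bars on the cover, then push the cover down flush on its frame and finish while holding it pressed there with the gripper, so that I can drive its screws. Leave the other things on the bench where they are.

Things in the scene. Friction and masses are not known exactly. Their poses are not given: they have to be found in the camera images.
- dust_box: Grey steel box fixed to the bench, foot plate 240 (x) x 270 (y) mm, walls 220 x 250 mm; its rim, the cover's frame, is 100 mm above the bench. Origin at the centre of its underside; x points from the cover's free edge to the hinge and the steel hose spigot, z up. It carries the aluminium cover (196 x 226 x 5 mm) and, on that, the steel wing fastener.
- cover (a joint): Opening angle of the cover, rad: 0 flush on the rim, about 0.09 where its spring holds it at the start (13 mm at the wing). Hinge line along the box's y axis at x = +90 mm, z = 100 mm in the box frame. Pushing it shut at the wing takes about 12 N; let go, it springs up. With the wing not lined up it stops about 6 mm short at the wing.
- wing (a joint): Angle of the wing fastener, rad, growing clockwise seen from above. 0: wing crosswise, along the box's x axis. 1.571: lined up with the dark marker bars (along the box's y axis), so that its foot enters the slot under the cover. No stop there: it turns on to 1.95. It stays where it is left, takes 0.06 N m and starts between 0.1 and 0.85.
- wing_grip (a point): Middle of the wing, on its turning axis. The wing is an upright steel plate 46 mm long (this point's x), 10 mm thick (y), 26 mm tall (z). This point lies 13 mm below its top edge, 13 mm above the steel disc (34 mm across, 6 mm thick) under it, 19 mm above the cover's face; in the box frame at x = -50 mm, y = 0, and z = 124 mm with the cover shut.
- marks (a point): Point on the cover's top face under the wing, midway between the two dark marker bars. Its y axis is the line of the bars, each 34 mm long, 5 mm wide and about 3 mm high, lying 31 to 65 mm from this point on either side.
- cover_front (a point): Middle of the cover's top face near its free edge (10 mm in from the edge, 186 mm from the hinge line); 105 mm above the bench when the cover is shut.
- screwdriver: A screwdriver with a black handle lying on the bench beside the box; a bystander. Origin under its middle.
- screw_jar: A closed glass screw jar, 60 mm across and 75 mm tall, standing on the bench beside the box; a bystander. Origin at the centre of its underside.
- offcut: A wooden offcut 90 x 45 x 40 mm lying on the bench beside the box; a bystander. Origin at the centre of its underside.

How it is judged:
On the way, in this order (a step that is already met when the one before it is completed fails the run):
1. the wing is lined up with the marker bars, within 8 degrees, while the cover is still up (value of joint wing between 1.431 and 1.711 rad and value of joint cover above 0.03 rad), for 0.2 s.
2. the gripper has pressed the cover flush on its frame (value of joint cover below 0.015 rad and contact force between the fingers and dust_box above 4 N), for 0.3 s.
At the end, for the whole second after the job is handed in: The cover is held down by the gripper (at least 4 N of contact), flush within 0.015 rad (under 3 mm at its free edge), with the wing within 0.2 rad (11 degrees) of the marker line (all of step 2 and value of joint wing between 1.371 and 1.771 rad); the arm keeps its last pose, push and grip.
It fails at once if the screwdriver is moved by more than 30 mm (distance of screwdriver from where it was at the start of the episode above 0.03 m).
It fails at once if the screw jar is moved by more than 30 mm (distance of screw_jar from where it was at the start of the episode above 0.03 m).
It fails at once if the offcut is moved by more than 30 mm (distance of offcut from where it was at the start of the episode above 0.03 m).
It also fails if it takes over 35 s, if anything falls off the work surface, if the arm or the gripper's body presses on something with over 40 N, if the wrist force passes 120 N, or if a joint passes its speed limit or range.

## Working session

There is one attempt and no reset: what is moved stays moved. The work goes in short steps, Python scripts to look and compute and a tool call to move; the robot and the scene stay as the last step left them, time stands still between calls to the robot, and variables do not carry over. Pictures are saved under pics/ and viewed, and the job is handed in when it is done.

Besides the shell and the picture viewer there is one more tool, called after "Call:" as a command line: name --argument value ..., lists and objects as JSON in quotes. apply_moves: Moves the arm, as the interface text tells. Its arguments: {"type":"object","properties":{"motion":{"type":"string"},"newtons":{"type":"number"}},"required":["motion"]}

```bash
mkdir -p pics; ls; python3 - <<'E'
from cell import r
import cv2
s=r.read_state();print(s)
for n in ("scene","top","wrist"):
    c=r.capture(n);cv2.imwrite(f"pics/{n}0.png",c["pixels"]);print(n,{k:v for k,v in c.items() if k!="pixels"})
E
```

```text
pics
{'clock': 0.0, 'qpos': array([-1.34459364e+00,  1.24519634e-01,  1.65166535e+00, -1.03024484e-05,
        1.36750050e+00, -8.25935684e-02]), 'joint_velocities': array([ 8.64562404e-04,  1.51202843e-03, -8.37045037e-05,  6.58645326e-04,
        1.80842625e-03,  8.46811917e-04]), 'tau': array([ 1.72834079e-04, -4.23612356e+01, -3.65449834e+01, -1.63964596e-04,
        6.97955795e-03, -1.66285776e-05]), 'position': array([ 0.19739031, -0.61871433,  0.25204868]), 'tool_rot': array([ 0.41764023,  0.5715067 , -0.41667697,  0.57038323]), 'wrist_force': array([-0.40308474,  0.7750574 , -0.37661779]), 'moment': array([ 0.00925304,  0.00787844, -0.04012394]), 'width': 0.995119257187633}
scene {'fx': 414.4368439618914, 'fy': 414.4368439618914, 'cx': 326.18199707588536, 'cy': 196.62832361703576, 'rvec': array([ 2.09545127,  0.82640871, -0.43926617]), 'tvec': array([-0.45296001, -0.15693557,  1.17949034])}
top {'fx': 453.78819756795815, 'fy': 453.78819756795815, 'cx': 321.2095288007734, 'cy': 199.02347676683235, 'rvec': array([ 2.18699189, -2.17425428,  0.09835734]), 'tvec': array([0.02518329, 0.61515661, 0.95993443])}
wrist {'fx': 285.4309268932899, 'fy': 285.4309268932899, 'cx': 316.3100994675671, 'cy': 200.03078378571885, 'rvec': array([-2.31719727,  1.69107718,  0.27943499]), 'tvec': array([-0.64939475, -0.04173417,  0.37980245])}
```

View pics/scene0.png

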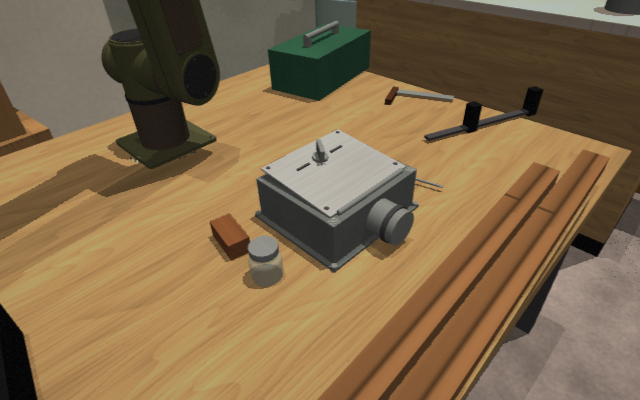

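View pics/top0.png

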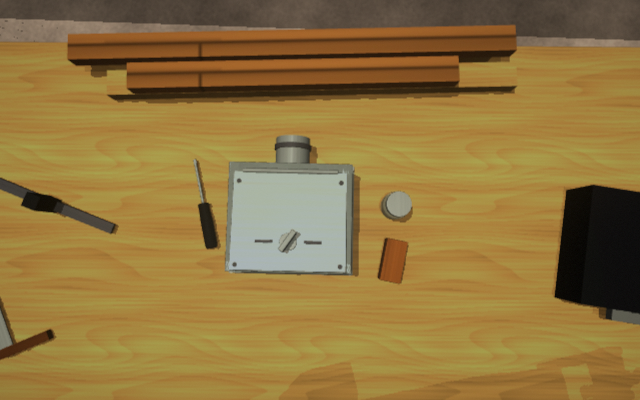

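View pics/wrist0.png

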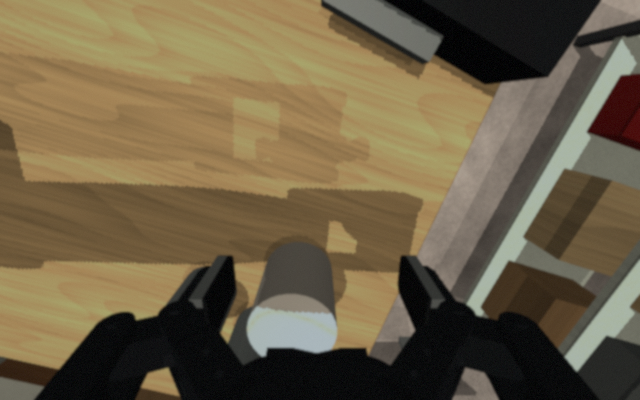

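The top view shows the box at about (290,218), the marker bars at (263,241) and (313,242), and the wing tilted at (289,240). I'll zoom in to measure.

```bash
cat > h.py <<'E'
import numpy as np,cv2
from scipy.spatial.transform import Rotation as R
def ray(c,uv,z):
    K=np.array([[c["fx"],0,c["cx"]],[0,c["fy"],c["cy"]],[0,0,1]])
    M=cv2.Rodrigues(c["rvec"])[0]; o=-M.T@c["tvec"]
    d=M.T@np.linalg.inv(K)@np.array([uv[0],uv[1],1.])
    return o+d*(z-o[2])/d[2]
def proj(c,p):
    K=np.array([[c["fx"],0,c["cx"]],[0,c["fy"],c["cy"]],[0,0,1]])
    return cv2.projectPoints(np.array(p,float).reshape(-1,1,3),c["rvec"],c["tvec"],K,None)[0][:,0]
E
python3 - <<'E'
from cell import r
from h import *
c=r.capture("top");im=c["pixels"]
cv2.imwrite("pics/topz.png",cv2.resize(im[155:285,215:365],None,fx=5,fy=4.6,interpolation=cv2.INTER_CUBIC)[:600,:800])
g=cv2.cvtColor(im,cv2.COLOR_BGR2GRAY)
m=np.zeros_like(g);m[230:255,245:335]=(g[230:255,245:335]<110)*255
n,l,st,ce=cv2.connectedComponentsWithStats(m)
for i in range(1,n):
    if st[i,4]>5: print(st[i],ce[i],ray(c,ce[i],.12))
# cover bright
hsv=cv2.cvtColor(im,cv2.COLOR_BGR2HSV)
m=((hsv[...,1]<50)&(g>150)).astype(np.uint8)*255
m[:,:215]=0;m[:,365:]=0;m[:155]=0;m[285:]=0
cs=cv2.findContours(m,cv2.RETR_EXTERNAL,cv2.CHAIN_APPROX_NONE)[0]
k=max(cs,key=cv2.contourArea);b=cv2.minAreaRect(k);print(b)
for p in cv2.boxPoints(b):print(p,ray(c,p,.11))
w=r.capture("scene")["pixels"];cv2.imwrite("pics/scz.png",cv2.resize(w[120:240,240:420],None,fx=4.4,fy=4.4,interpolation=cv2.INTER_CUBIC))
E
```

```text
[282 232  15  20  85] [289.82352941 242.62352941] [0.52139214 0.08992701 0.12      ]
[255 240  17   3  36] [263.08333333 240.58333333] [0.52506027 0.14204995 0.12      ]
[304 241  17   3  41] [311.48780488 242.14634146] [0.52255175 0.04773267 0.12      ]
((286.0812683105469, 220.4875946044922), (119.0296630859375, 100.50433349609375), 0.7742201685905457)
[225.89285 269.931  ] [0.4673435 0.2151182 0.11     ]
[227.25089 169.43584] [0.66598012 0.2170528  0.11      ]
[346.26968 171.04419] [ 0.66426963 -0.02054992  0.11      ]
[344.91165 271.53937] [ 0.46543424 -0.01807021  0.11      ]
```

View pics/topz.png

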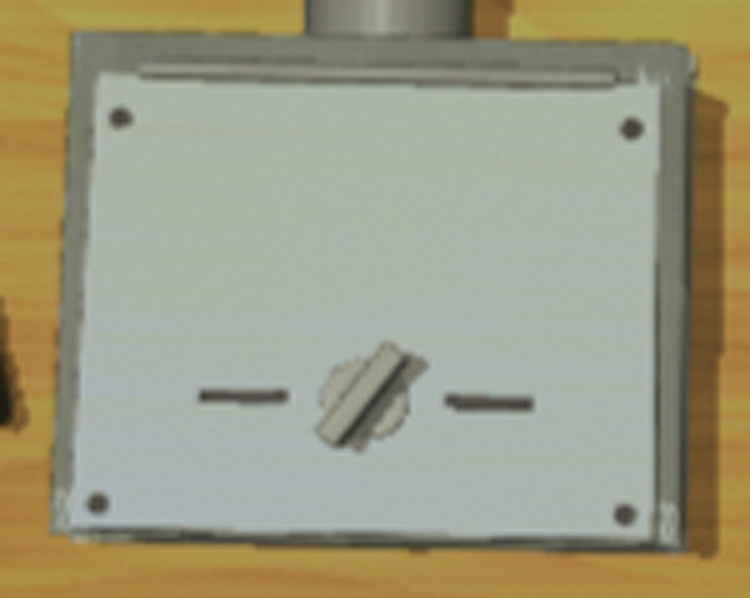

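View pics/scz.png

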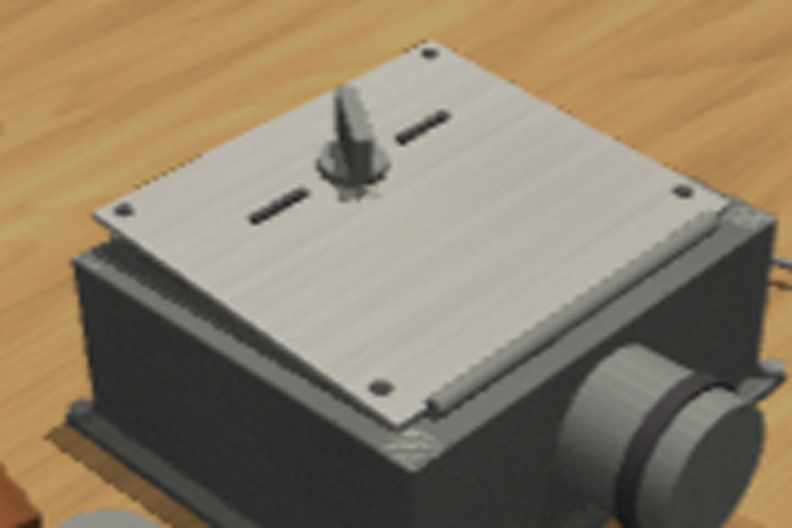

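```bash
python3 - <<'E'
from cell import r
from h import *
s=r.read_state();M=R.from_quat(s["tool_rot"]).as_matrix();print(M.round(3),s["position"])
t=r.capture("top");c=r.capture("scene");im=c["pixels"]
g=cv2.cvtColor(im,cv2.COLOR_BGR2GRAY)
m=np.zeros_like(g);sl=(slice(140,175),slice(290,350));m[sl]=(g[sl]<90)*255
n,l,st,ce=cv2.connectedComponentsWithStats(m)
for i in range(1,n):
    if st[i,4]>5: print(st[i],ce[i],ray(c,ce[i],.121))
# top: screws -> yaw
gt=cv2.cvtColor(t["pixels"],cv2.COLOR_BGR2GRAY)
for (u,v,z) in [(239,181,.108),(341,183,.108),(234,264,.122),(340,267,.122)]:
    w=255-gt[v-4:v+5,u-4:u+5].astype(float);w=np.clip(w-120,0,None)
    yy,xx=np.mgrid[v-4:v+5,u-4:u+5];p=((xx*w).sum()/w.sum(),(yy*w).sum()/w.sum());print(p,ray(t,p,z))
# wing top ends in top image
p=[(215+330/5,155+437/4.6),(215+400/5,155+350/4.6)]
a,b=[ray(t,q,.149) for q in p];print(a,b,np.linalg.norm(a-b),(a+b)/2,np.arctan2(*(b-a)[[1,0]]))
print(proj(c,[[.524,.095,.136],[.524,.095,.149]]),proj(t,[[.524,.095,.149]]))
E
```

```text
[[-0.     0.953  0.304]
 [ 0.001  0.304 -0.953]
 [-1.     0.    -0.001]] [ 0.19746068 -0.61900892  0.25270379]
[312 143  15  22 123] [319.20325203 155.84552846] [0.52032683 0.09332416 0.121     ]
[330 146  12   7  21] [335.52380952 148.71428571] [0.52604331 0.13760549 0.121     ]
[297 163  13   8  26] [302.73076923 166.61538462] [0.52455614 0.0414863  0.121     ]
(np.float64(238.56656346749227), np.float64(180.1687306501548)) [0.64480368 0.19439683 0.108     ]
(np.float64(340.8970189701897), np.float64(182.5569105691057)) [ 0.64128837 -0.0099543   0.108     ]
(np.float64(234.05008635578585), np.float64(264.04145077720204)) [0.47956743 0.19719622 0.122     ]
(np.float64(339.4350364963504), np.float64(266.45693430656934)) [ 0.47600646 -0.00675746  0.122     ]
[0.50781207 0.10453515 0.149     ] [0.54346622 0.07857072 0.149     ] 0.04410635393751101 [0.52563915 0.09155293 0.149     ] -0.6294221304747797
[[320.81195341 149.93335493]
 [320.6306801  144.4445715 ]] [[286.17327805 241.38902562]]
```

Call:
apply_moves --motion "0 .022 -.024 -.09 0; 0 .044 -.048 -.18 0; 0 .066 -.072 -.27 0; 0 .088 -.096 -.36 0; 0 .11 -.12 -.45 0; 0 .132 -.145 -.54 0; 0 .154 -.169 -.63 0; 0 .176 -.193 -.72 0; 0 .198 -.217 -.81 0; 0 .22 -.241 -.9 0; 0 .242 -.265 -1 0; 0 .264 -.29 -1.1 0" --newtons 30

```text
clock: 1.35
position: [0.3612, -0.2613, 0.2536]
tool_rot: [0.056, 0.705, -0.056, 0.705]
wrist_force: [1.7, -0.2, 0.9]
width: 1.001
```

```bash
cat > d.py <<'E'
from cell import r
from h import *
import sys
def go(tgt,yaw):
    s=r.read_state();M=R.from_quat(s["tool_rot"]).as_matrix()
    y=np.arctan2(M[1,2],M[0,2]);d=(yaw-y+np.pi)%(2*np.pi)-np.pi
    print("clk",s["clock"],"pos",s["position"].round(4),"yaw",y.round(3),"down",M[:,0].round(3),"F",s["wrist_force"].round(1),"w",s["width"],"q6",s["qpos"][5].round(2))
    print("shift",(M.T@(np.array(tgt)-s["position"])).round(4),"turn",round(-d,3))
if __name__=="__main__": go([float(a) for a in sys.argv[1:4]],float(sys.argv[4]))
E
python3 d.py .525 .093 .25 .94
```

```text
clk 1.35 pos [ 0.3612 -0.2613  0.2536] yaw -0.158 down [ 0.001 -0.    -1.   ] F [ 1.7 -0.2  0.9] w 1.0012032005399758 q6 -0.59
shift [0.0035 0.3757 0.1061] turn -1.098
```

Call:
apply_moves --motion "0 .031 .009 -.09 0; 0 .062 .018 -.18 0; 0 .094 .027 -.27 0; 0 .125 .035 -.36 0; 0 .157 .044 -.45 0; 0 .188 .053 -.55 0; 0 .22 .062 -.64 0; 0 .25 .071 -.73 0; 0 .282 .08 -.82 0; 0 .313 .088 -.91 0; 0 .345 .097 -1 0; 0 .376 .106 -1.1 0"

```text
clock: 2.35
position: [0.5265, 0.093, 0.2535]
tool_rot: [-0.321, 0.63, 0.321, 0.63]
wrist_force: [0.5, -0.3, -0.2]
width: 1.002
```

Call:
apply_moves --motion "0 0 0 0 0; 0 0 0 0 0"

```text
clock: 2.52
position: [0.5263, 0.0925, 0.2532]
tool_rot: [-0.32, 0.631, 0.32, 0.63]
wrist_force: [-0.4, -0.2, -0.5]
width: 0.999
```

```bash
python3 d.py .525 .093 .1505 .94; python3 - <<'E'
from cell import r
from h import *
w=r.capture("wrist");cv2.imwrite("pics/w1.png",w["pixels"])
print(proj(w,[[.525,.093,.149],[.525,.093,.136]]))
E
```

```text
clk 2.5167 pos [0.5263 0.0925 0.2532] yaw 0.94 down [-0.001 -0.    -1.   ] F [-0.4 -0.2 -0.5] w 0.9986001614047688 q6 -0.87
shift [ 0.1027  0.0013 -0.0004] turn 0.0
[[316.38178054 206.07307293]
 [316.37065042 201.04803767]]
```

View pics/w1.png

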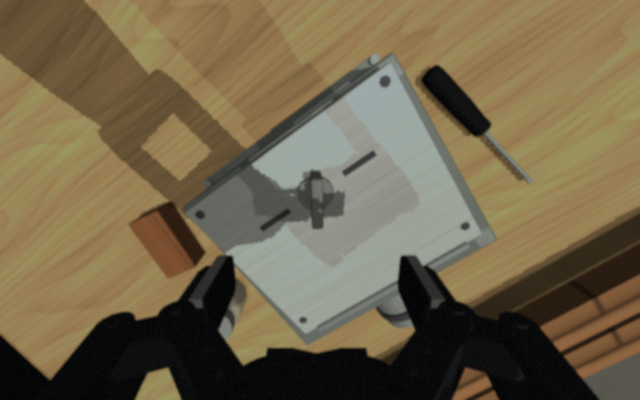

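The wrist view shows the wing upright at about (317,200), parallel to the pads, with the bars at (275,220) and (360,163). I'll check its position from this view.

```bash
python3 - <<'E'
from cell import r
from h import *
w=r.capture("wrist");g=cv2.cvtColor(w["pixels"],cv2.COLOR_BGR2GRAY)
cv2.imwrite("pics/w1z.png",cv2.resize(w["pixels"][140:260,240:400],None,fx=5,fy=5,interpolation=cv2.INTER_CUBIC))
for p in [(275,220),(360,163)]:print(ray(w,p,.121))
print(ray(w,(317.5,191.5),.121),ray(w,(317,200),.149))
E
```

```text
[0.52094326 0.04601929 0.121     ]
[0.52287228 0.14153481 0.121     ]
[0.52193973 0.09535947 0.121     ] [0.52069812 0.09560442 0.149     ]
```

View pics/w1z.png

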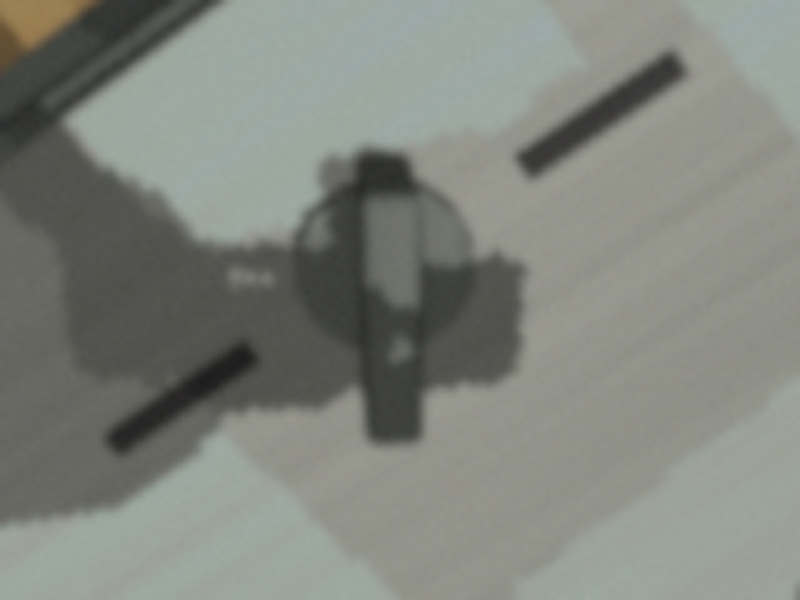

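Call:
apply_moves --motion ".02 .002 0 0 0; .04 .003 0 0 0; .06 .003 0 0 0; .08 .003 0 0 0; .09 .003 0 0 0; .1 .003 0 0 0; .1 .003 0 0 0; .1 .003 0 0 0; .1 .003 0 0 0.4; .1 .003 0 0 0.5" --newtons 20

```text
clock: 3.45
position: [0.5247, 0.093, 0.1549]
tool_rot: [-0.32, 0.63, 0.319, 0.632]
wrist_force: [0.4, -0.1, -0.1]
width: 0.75
```

```bash
python3 d.py .524 .094 .1505 .94; python3 - <<'E'
from cell import r
from h import *
w=r.capture("wrist");cv2.imwrite("pics/w2.png",w["pixels"])
w=r.capture("scene");cv2.imwrite("pics/s2.png",cv2.resize(w["pixels"][100:250,220:420],None,fx=4,fy=4))
E
```

```text
clk 3.45 pos [0.5247 0.093  0.1549] yaw 0.938 down [ 0.003  0.    -1.   ] F [ 0.4 -0.1 -0.1] w 0.749786728821122 q6 -0.86
shift [0.0044 0.0011 0.0004] turn -0.002
```

View pics/w2.png

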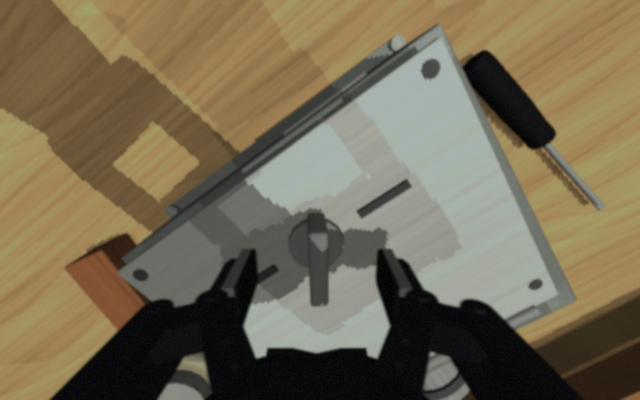

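View pics/s2.png

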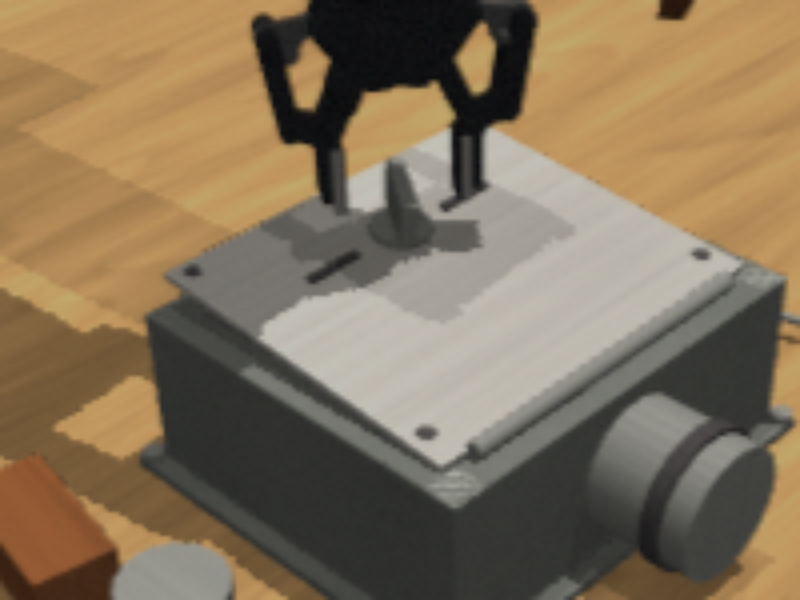

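The pads straddle the wing evenly. I'll lower a little more and close gently.

Call:
apply_moves --motion ".002 .001 0 0 .5; .002 .001 0 0 .6; .002 .001 0 0 .7; .002 .001 0 0 .8; .002 .001 0 0 .9; .002 .001 0 0 1; .002 .001 0 0 1; .002 .001 0 0 1; .002 .001 0 0 1; .002 .001 0 0 1" --newtons 25

```text
clock: 4.38
position: [0.5234, 0.0944, 0.1512]
tool_rot: [-0.319, 0.63, 0.32, 0.631]
wrist_force: [3.1, 4.5, -2.1]
width: 0.108
```

```bash
python3 d.py .524 .094 .1505 -.02; python3 - <<'E'
from cell import r
from h import *
w=r.capture("wrist");cv2.imwrite("pics/w3.png",w["pixels"])
w=r.capture("scene");cv2.imwrite("pics/s3.png",cv2.resize(w["pixels"][100:250,220:420],None,fx=4,fy=4))
E
```

```text
clk 4.3833 pos [0.5234 0.0944 0.1512] yaw 0.938 down [ 0.001  0.001 -1.   ] F [ 3.1  4.5 -2.1] w 0.10849865912632856 q6 -0.86
shift [ 0.0007 -0.0008  0.0001] turn 0.958
```

View pics/w3.png

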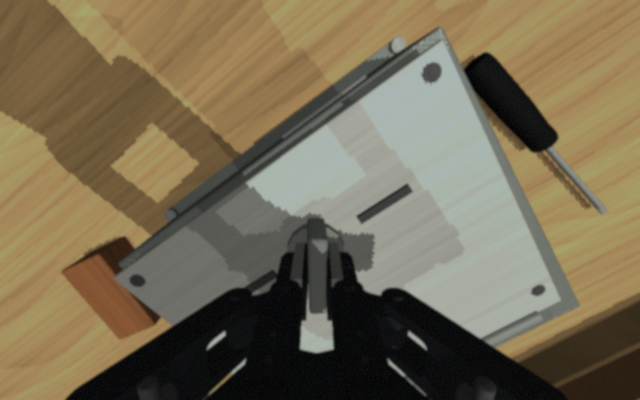

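View pics/s3.png

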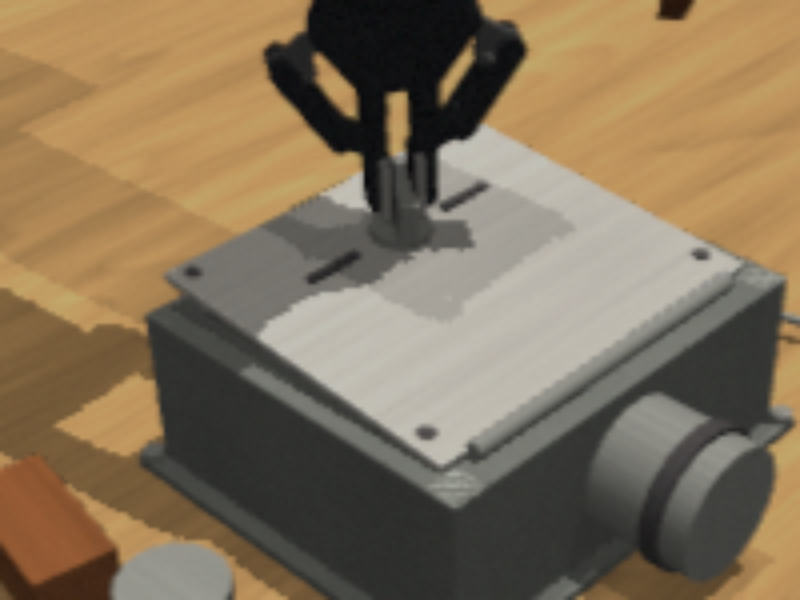

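Gripped, at about 9 mm opening. Now I'll turn clockwise by 0.96 rad.

Call:
apply_moves --motion "0 0 0 .1 1; 0 0 0 .2 1; 0 0 0 .3 1; 0 0 0 .4 1; 0 0 0 .5 1; 0 0 0 .6 1; 0 0 0 .7 1; 0 0 0 .8 1; 0 0 0 .9 1; 0 0 0 .96 1; 0 0 0 .96 1; 0 0 0 .96 1"

```text
clock: 5.48
position: [0.5239, 0.0948, 0.151]
tool_rot: [0.009, 0.706, -0.007, 0.708]
wrist_force: [6.4, 5.4, -5.0]
width: 0.111
```

```bash
python3 d.py .524 .094 .1505 -.02; python3 - <<'E'
from cell import r
from h import *
w=r.capture("wrist");cv2.imwrite("pics/w4.png",w["pixels"])
w=r.capture("scene");cv2.imwrite("pics/s4.png",cv2.resize(w["pixels"][100:250,220:420],None,fx=4,fy=4))
E
```

```text
clk 5.4833 pos [0.5239 0.0948 0.151 ] yaw -0.022 down [ 0.003  0.003 -1.   ] F [ 6.4  5.4 -5. ] w 0.11131018896392449 q6 0.1
shift [ 0.0005 -0.0008  0.0001] turn -0.002
```

View pics/w4.png

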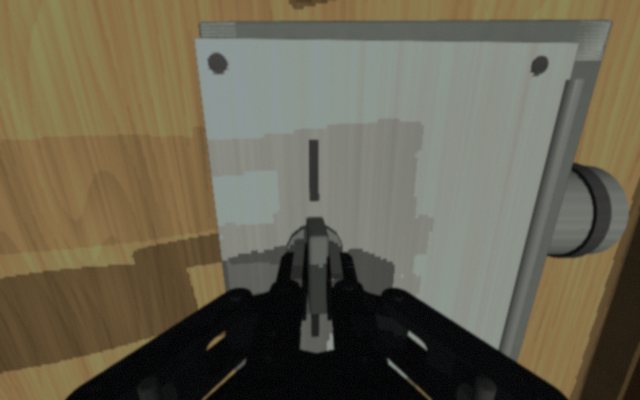

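View pics/s4.png

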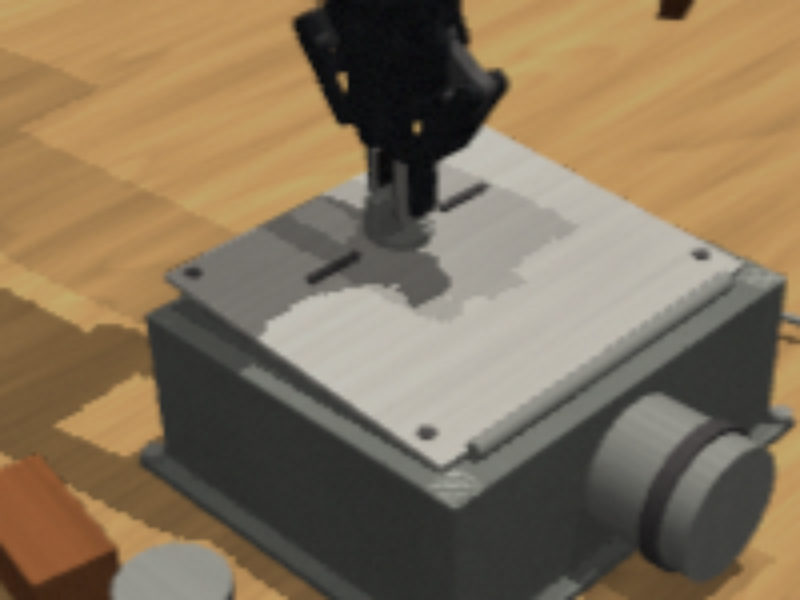

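The wing is in line with the bars (column ~315, bar rows 140–200, wing rows 218–315), and the cover is still up. I'll hold briefly, then press down while still gripping.

Call:
apply_moves --motion "0 0 0 0 1; 0 0 0 0 1; 0 0 0 0 1; .003 0 0 0 1; .006 0 -.001 0 1; .009 0 -.001 0 1; .012 0 -.002 0 1; .014 0 -.002 0 1; .014 0 -.002 0 1"

```text
clock: 6.33
position: [0.5218, 0.0949, 0.1398]
tool_rot: [0.009, 0.706, -0.007, 0.708]
wrist_force: [-3.8, 4.2, 10.5]
width: 0.115
```

```bash
python3 d.py .524 .094 .1505 -.02; python3 - <<'E'
from cell import r
from h import *
w=r.capture("wrist");cv2.imwrite("pics/w5.png",w["pixels"])
w=r.capture("scene");cv2.imwrite("pics/s5.png",cv2.resize(w["pixels"][100:250,220:420],None,fx=4,fy=4))
E
```

```text
clk 6.3333 pos [0.5218 0.0949 0.1398] yaw -0.022 down [ 0.002  0.002 -1.   ] F [-3.8  4.2 10.5] w 0.11496034938400322 q6 0.1
shift [-0.0107 -0.0008  0.0022] turn -0.002
```

View pics/s5.png

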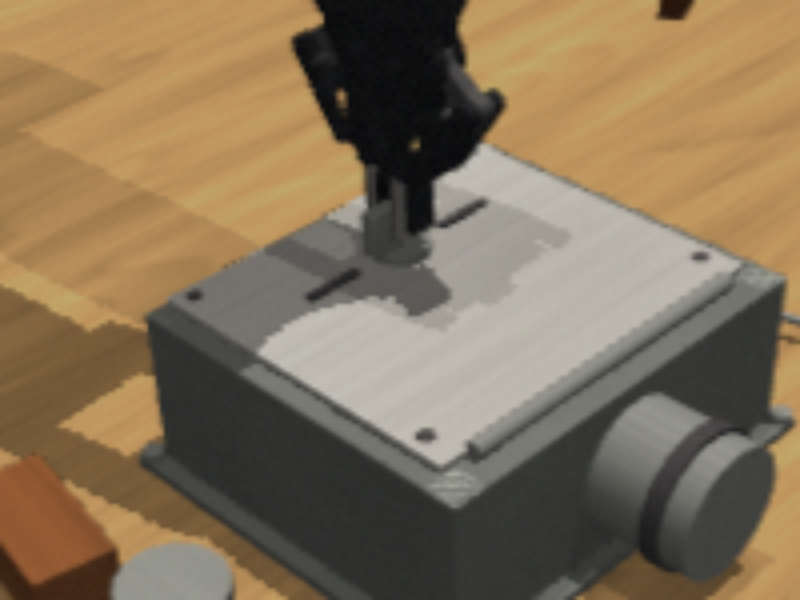

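Grip friction carries the cover down, and it is nearly flush. I'll press further.

Call:
apply_moves --motion ".002 0 0 0 1; .003 0 0 0 1; .004 0 0 0 1; .005 0 0 0 1; .005 0 0 0 1; .005 0 0 0 1"

```text
clock: 6.93
position: [0.5219, 0.0949, 0.1392]
tool_rot: [0.008, 0.707, -0.007, 0.707]
wrist_force: [-16.9, 3.2, 31.6]
width: 0.109
```

```bash
python3 d.py .524 .094 .1505 -.02; python3 - <<'E'
from cell import r
from h import *
w=r.capture("wrist");cv2.imwrite("pics/w6.png",w["pixels"])
w=r.capture("scene");cv2.imwrite("pics/s6.png",cv2.resize(w["pixels"][120:240,240:400],None,fx=5,fy=5,interpolation=cv2.INTER_CUBIC))
E
```

```text
clk 6.9333 pos [0.5219 0.0949 0.1392] yaw -0.022 down [ 0.001  0.002 -1.   ] F [-16.9   3.2  31.6] w 0.10864731644894139 q6 0.1
shift [-0.0113 -0.0008  0.0021] turn -0.002
```

View pics/s6.png

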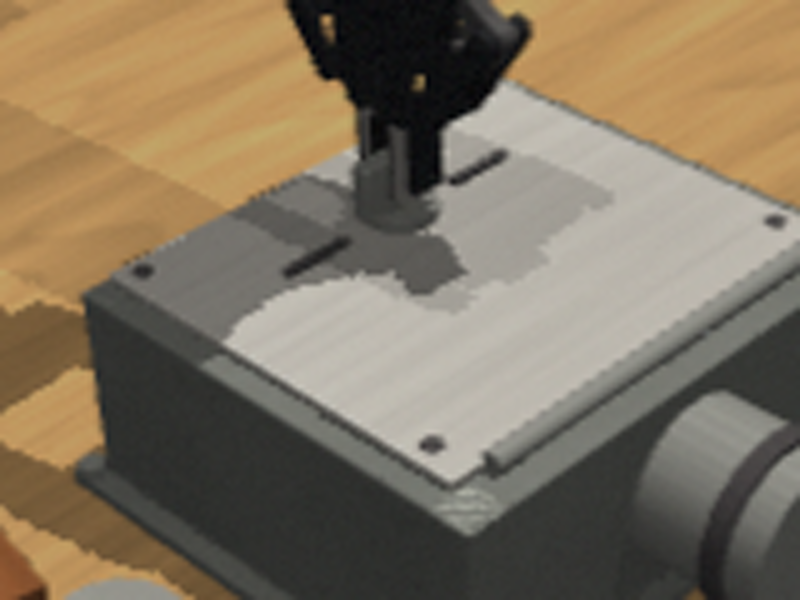

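View pics/w6.png

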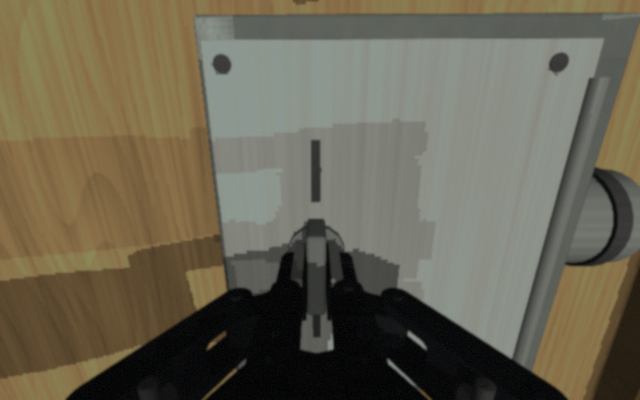

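The cover has reached a hard stop: the push rose from 10 to 32 N over 0.6 mm. I'll relieve the sideways load and check that it is flush by triangulating the front screw.

Call:
apply_moves --motion "0 0 -.001 0 1; 0 0 -.002 0 1; 0 0 -.002 0 1; 0 0 -.002 0 1; 0 0 -.002 0 1"

```text
clock: 7.45
position: [0.5217, 0.0949, 0.1393]
tool_rot: [0.009, 0.705, -0.007, 0.709]
wrist_force: [-8.6, 3.6, 26.8]
width: 0.108
```

```bash
python3 d.py .524 .094 .1505 -.02; python3 - <<'E'
from cell import r
from h import *
t=r.capture("top");c=r.capture("scene");w=r.capture("wrist")
cv2.imwrite("pics/t7.png",cv2.resize(t["pixels"][155:285,215:365],None,fx=5,fy=4.6,interpolation=cv2.INTER_CUBIC))
s0=cv2.imread("pics/scene0.png");t0=cv2.imread("pics/top0.png")
def cen(im,u,v,k=4):
    g=255-cv2.cvtColor(im,cv2.COLOR_BGR2GRAY)[v-k:v+k+1,u-k:u+k+1].astype(float)
    x=np.clip(g-(np.median(g)+.4*(g.max()-np.median(g))),0,None);yy,xx=np.mgrid[v-k:v+k+1,u-k:u+k+1]
    return np.array([(xx*x).sum()/x.sum(),(yy*x).sum()/x.sum()])
def P(c):
    K=np.array([[c["fx"],0,c["cx"]],[0,c["fy"],c["cy"]],[0,0,1]]);return K@np.c_[cv2.Rodrigues(c["rvec"])[0],c["tvec"]]
def tri(a,b):
    X=cv2.triangulatePoints(P(t),P(c),a.reshape(2,1),b.reshape(2,1))[:,0];return X[:3]/X[3]
for nm,ti,si,tu,su in [("fr before",t0,s0,(340,267),(268,168)),("fr after",t["pixels"],c["pixels"],(340,267),(268,174)),
  ("rear before",t0,s0,(341,183),(327,208)),("rear after",t["pixels"],c["pixels"],(341,183),(327,208))]:
    a=cen(ti,*tu);b=cen(si,*su);print(nm,a.round(2),b.round(2),tri(a,b).round(4))
E
```

```text
clk 7.45 pos [0.5217 0.0949 0.1393] yaw -0.022 down [ 0.006  0.002 -1.   ] F [-8.6  3.6 26.8] w 0.10834962901783364 q6 0.1
shift [-0.0112 -0.0008  0.0024] turn -0.002
fr before [339.42 266.45] [267.   168.39] [ 0.4748 -0.0082  0.1193]
fr after [339.08 266.43] [267.64 174.34] [ 0.474  -0.0081  0.1045]
rear before [340.9  182.56] [325.87 208.09] [ 0.6406 -0.0108  0.1072]
rear after [340.77 182.82] [325.87 208.5 ] [ 0.6403 -0.0106  0.1059]
```

View pics/t7.png

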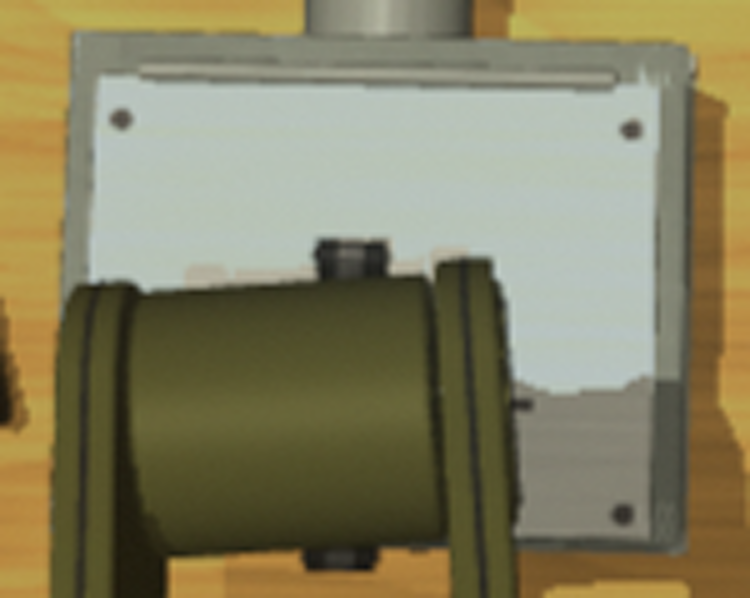

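Call:
apply_moves --motion "0 0 0 0 1; 0 0 0 0 1; 0 0 0 0 1; 0 0 0 0 1; 0 0 0 0 1; 0 0 0 0 1"

```text
clock: 8.1
position: [0.5217, 0.0949, 0.1393]
tool_rot: [0.009, 0.705, -0.007, 0.709]
wrist_force: [-9.1, 3.3, 25.9]
width: 0.115
```

```bash
python3 -c "
from cell import r
s=r.read_state();print(s['clock'],s['position'],s['wrist_force'],s['width']);print(r.sign_off())"
```

```text
8.1 [0.52170669 0.09489752 0.1392668 ] [-9.08163608  3.25533136 25.911032  ] 0.1147522612005724
the job is handed in; nothing more can be done
None
```

I gripped the wing and turned it about 0.96 rad clockwise with the cover still up. Keeping hold of the wing, I then pushed the cover down onto its frame and handed the job in at 8.1 s.

**Last checks:**
- **Wing:** the jaws are within about 0.01 rad of the marker line, and the wrist picture shows the wing in line with the bars.
- **Cover:** it is against a hard stop with about 26 N of push. In the last step 21 N more push moved it only 0.6 mm.
- **Flushness:** the front and rear screws triangulate to 104.5 and 105.9 mm, level within measuring error. The same measurement gave an opening angle of 0.073 rad at the start instead of about 0.09. The cover could therefore still be open by up to about 0.01 rad, inside the 0.015 limit.
- **Sideways load:** about 9 N still acts on the gripper; I reduced it from 17 N.
- **Bystanders:** no move went near the screwdriver, jar or offcut, but I did not re-measure where they stand.

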